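# Lay out a stripped power supply for inspection

## Task

Lay out the parts of this stripped power supply: set each heat sink and the coil upright on the foam pad that carries its silhouette, centred on the silhouette and lined up with it. Last of all, when those three lie in place, lay the circuit board, parts side up, gently on the middle of the inclined stand, its long lower edge resting against the ledge. Leave the amber jar and the solder spool where they are.

Things in the scene. Friction and masses are not known exactly. Their poses are not given: they have to be found in the camera images.
- bar_sink: long finned aluminium heat sink, loose, a block 80 (its x) x 30 (its y) x 30 mm high with fins along x; grip it across the 30 mm, on the outer fins. About 0.11 kg. Origin: centre of the underside, z up. Belongs on bar_pad.
- pin_sink: square aluminium heat sink with pin fins, loose, 44 x 44 x 30 mm high, about 0.09 kg. Origin: centre of the underside, x and y along its sides. Grip it across either pair of sides. Belongs on square_pad; any quarter turn is right.
- coil: round copper-wound toroid coil lying flat, loose, 48 mm diameter (with a dark hole in the middle), 26 mm high, about 0.12 kg. Origin: centre of the underside. Belongs on round_pad; its turn does not matter.
- board: blue circuit board, loose, parts side up: 70 (x) x 100 (y) x 3 mm, 0.16 kg. Grip: transformer block in its centre, 40 (x) x 32 (y) mm, top 29 mm above the board's underside; grip across the 32 mm (fingers on its +y and -y sides, where the board is bare). Small parts up to 14 mm high by the long edges. Origin: centre of underside, z out of the parts side. Either long edge may be the lower one.
- bar_pad: fixed light foam pad 100 (x) x 74 (y) x 4 mm thick with a dark silhouette 84 (x) x 34 (y) mm in its middle: the place of bar_sink. Origin: centre of the pad's underside, on the bench (z = 0), so a part standing on it has its underside 4 mm above the origin; pad's x along the silhouette's length.
- square_pad: fixed light foam pad 100 x 74 x 4 mm thick with a dark square silhouette 48 x 48 mm in its middle: the place of pin_sink. Origin: centre of the pad's underside, axes along its sides (x along the 100 mm).
- round_pad: fixed light foam pad 100 x 74 x 4 mm thick with a dark round silhouette 52 mm across in its middle: the place of coil. Origin: centre of the pad's underside, axes along its sides.
- stand: inclined fixed stand, 140 mm wide (y). Plate rises to +x, away from the robot, at 0.384 rad (22 deg); ledge 8 mm proud along its low edge nearest the robot. Origin: centre of foot on bench, z up. Plate meets ledge at x -45, z 18 mm; plate goes 104 mm upslope, top 57 mm high. Board seated mid-stand: its underside centre at x -12.5, y 0, z 31 mm, board y along stand y, facing (-0.375, 0, 0.927).
- jar: bystander: amber glass jar with a cap, 48 mm diameter, 60 mm high, loose; leave alone. Origin: centre of the underside.
- spool: bystander: grey solder spool standing on its flange, loose, 54 mm diameter, 44 mm high; leave alone. Origin: centre of the underside.
There are look-alikes about, which are no part of the job. Leave any pink look-alike of the bar_sink alone. What is shaped like the board but pink is not meant.

How it is judged (in metres and radians):
On the way, in this order (a step that is already met when the one before it is completed fails the run):
1. both heat sinks and the coil stand on their own pads, before the board is on the stand (horizontal distance between bar_sink and bar_pad below 0.01 m and z of bar_sink in the frame of bar_pad between 0.002 and 0.007 m and angle between each of bar_sink, pin_sink, coil's own z axis and vertical below 0.1 rad and linear speed of each of bar_sink, pin_sink, coil below 0.02 m/s and angle between the x axis of bar_sink and the x axis of bar_pad, either way round below 0.2 rad and horizontal distance between pin_sink and square_pad below 0.01 m and z of pin_sink in the frame of square_pad between 0.002 and 0.007 m and (angle between the x axis of pin_sink and the x axis of square_pad, either way round below 0.2 rad or angle between the x axis of pin_sink and the y axis of square_pad, either way round below 0.2 rad) and horizontal distance between coil and round_pad below 0.01 m and z of coil in the frame of round_pad between 0.002 and 0.007 m), for 0.3 s.
2. the board rests on the stand against the ledge (x of board in the frame of stand between -0.0185 and -0.0055 m and y of board in the frame of stand between -0.015 and 0.015 m and z of board in the frame of stand between 0.027 and 0.037 m and angle between board's own z axis and vertical between 0.31 and 0.46 rad and angle between the y axis of board and the y axis of stand, either way round below 0.15 rad and linear speed of board below 0.02 m/s), for 0.3 s.
At the end, for the whole second after the job is handed in: Heat sinks and coil upright on their own pads, centres within 10 mm of the silhouette's, heat sinks aligned within 11 degrees. Board flat on the stand, parts up, lower long edge along the ledge (8 degrees) and within 6 mm of it, within 15 mm of the middle. All at rest (all of step 1 and all of step 2); the robot touches nothing.
It fails at once if the jar or the spool is shifted by more than 20 mm (distance of any of jar, spool from where it was at the start of the episode above 0.02 m).
It fails at once if the board strikes or is pressed on the stand with more than 40 N (contact force between board and stand above 40 N).
It also fails if it takes over 112 s, if anything falls off the work surface, if the arm or the gripper's body presses on something with over 40 N, if the wrist force passes 120 N, or if a joint passes its speed limit or range.

## Robot

A 6-joint arm with a two-finger parallel gripper is mounted at the origin on the work surface. World frame = base frame: x ahead of the robot, y to its left, z up, the work surface at z = 0. Lengths are in mm, angles in rad, forces in N, time in s.
With the tool pointing down it reaches from about 400 to 925 mm from the base axis. Payload 12.5 kg.
Tool frame: the origin (TCP) lies at the very end of the fingers, on their centre line; the grasp point (between the pads) lies 19 mm behind it; z points along the fingers, y is the line along which they close (so a half turn about z gives the same grasp; the last joint's range is limited). The gripper opens to 95 mm and grips with 3 to 60 N. Pads are 20 mm wide; open, the fingers measure 119 mm over their backs; the gripper's body (75 mm by 180 mm) begins 59 mm behind the grasp point.
Start: joints at [-1.282, 0.491, 1.559, -0, 1.092, -0.106], TCP at [240.414, -576.93, 214.661] pointing down, gripper open.
Joint ranges: [-3.1, 3.1], [-0.84, 2.19], [0.05, 2.79], [-1.13, 4.28], [0.06, 2.93], [-2.69, 2.69]. Speed limits (rad/s): [2.22, 2.22, 2.79, 3.14, 3.14, 3.14].

## Interface

Orientations are given as [roll, pitch, yaw] about the fixed x, y, z axes, in that order (R = Rz(yaw) Ry(pitch) Rx(roll)).
In Python, from cell import state, read_camera, camera_info, job_done gives the robot as it stands.
- The arm moves only by the shell command python3 -m handwheel 'ROWS'. ROWS is a JSON list of rows, 1 to 5 of them, each of 5 numbers: dx, dy, dz in parts of the range, where 1.0 means 1000 mm, then a turn about the tool's z in fractions of the full range, 1 being 4 rad, then the opening from 0.0 (shut) to 1.0 (fully open); each row is the pose to reach, as a shift and turn from the pose commanded when the command began, along the tool's axes at that moment; what a row does not reach only later rows make up. A row lasts 1/12 s, in which the tool goes at most 41.7 mm and 0.125 rad, less where a joint would pass 70% of its speed; a pose out of reach is approached as far as the arm can. The fingers move at their own pace and stop on an object; the grip force is fixed at half the most. Time passes only in rows, so rows that do not move let the fingers close. It prints the time, the measured TCP pose, the force, the opening and the grip force at its end. No shift or turn number may pass 1 either way. Input that does not fit is refused with a message, and nothing moves.
- state(): the state, without advancing time (a new reading comes with each control period).
- read_camera(name): name is "scene" or "top"; returns (picture, depth): 420x560x3 uint8, red, green, blue; 420x560 float32, mm along the optical axis (not along the pixel's ray), 0 where there is no reading.
- camera_info(name): a dict with "vertical_fov" (degrees; the focal length in pixels is half the picture's height over the tangent of half this angle, whatever the lens; pixels are square), "cx", "cy" (the principal point, pixels), "origin" and "attitude" of the camera in the world. Camera axes: x right, y down, z forward; pixel columns grow to the right and rows downward; lengths in mm; the calibration is good to about 2 mm. A picture is of the moment at which its call begins. camera_info takes no time and is no camera call.
- job_done(): hands the job in; it is judged then, once.
The state is a dict: "t": time; "joints": joint angles; "qvel": joint speeds; "tau": joint torques, N m; "eef_pos": TCP position; "tcp_rot": TCP orientation; "ft_force": force on the tool from outside, world axes, zero at the start; "moment": the same for the moment, N m; "opening": opening from 0.0 (shut) to 1.0 (fully open); "grip_force": force on a finger pad.
Only numpy, scipy, OpenCV 4.12 (cv2) and the standard library are available. Lean on these libraries where they do the work, as an engineer would, in place of code of your own. Each camera call takes 0.05 s, during which the arm holds its last target. There are 200 camera calls.

## Working session

There is one attempt and no reset: what is moved stays moved. The work goes in short steps, Python scripts to look and compute and a shell command to move; the robot and the scene stay as the last step left them, time stands still between calls to the robot, and variables do not carry over. Pictures are saved under pics/ and viewed, at most 14 in all, crops included, and the job is handed in when it is done.

```bash
mkdir -p pics; ls
python3 - <<'E'
from cell import *
import cv2
for n in("scene","top"):
    p,d=read_camera(n); cv2.imwrite(f"pics/{n}0.png",p[:,:,::-1]); print(n,camera_info(n))
s=state();print(s)
E
```

```text
pics
scene {'vertical_fov': 42.60582547951594, 'cx': 279.2995873601605, 'cy': 207.0416747457213, 'origin': array([1099.53328754, -596.34897036, 1265.36003645]), 'attitude': array([-2.59725357e+00, -8.95816725e-04,  8.25409995e-01])}
top {'vertical_fov': 48.391105842719185, 'cx': 278.7865298750358, 'cy': 209.0447069893007, 'origin': array([ 496.1757204 ,  -61.12881562, 1051.45819349]), 'attitude': array([-3.06378503, -0.02011469, -1.57922985])}
{'t': 0.1, 'joints': array([-1.28158242e+00,  4.91466538e-01,  1.55935527e+00, -2.70496468e-06,
        1.09167450e+00, -1.05592112e-01]), 'qvel': array([ 0.00044937, -0.00035622, -0.00044644,  0.00012789, -0.00157254,
       -0.00032628]), 'tau': array([ 3.36436475e-03, -6.13624978e+01, -2.58604789e+01,  6.94118324e-02,
        4.70501091e-02, -2.89121431e-05]), 'eef_pos': array([ 240.36306041, -576.72404627,  214.15196693]), 'tcp_rot': array([-3.14069378e+00, -9.28555114e-05,  3.94807220e-01]), 'ft_force': array([0.76334112, 0.12484106, 0.57383976]), 'moment': array([ 0.02050438, -0.00919278, -0.01135284]), 'grip_force': 0.0, 'opening': 0.9996567132611259}
```

View pics/scene0.png

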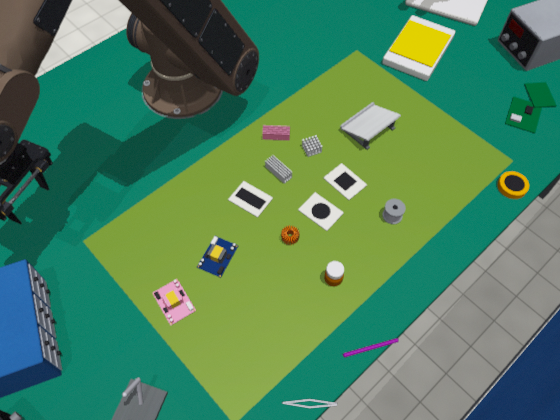

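View pics/top0.png

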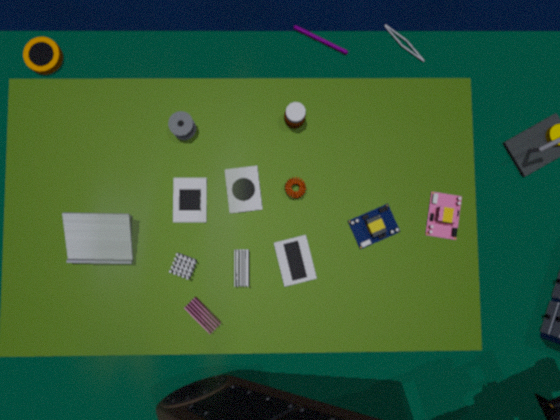

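Top view (pixels): the bar_sink candidates are grey (241,268) and pink (202,314), so I choose grey. The board candidates are blue (374,226) and pink (444,215), so I choose blue. For the coil, there is the copper ring at (295,188) and a yellow tape ring at (42,54), so I choose copper. The pin_sink at (183,266) has no rival. Pads: square (190,200), round (243,189), bar (295,260). Stand (97,238), jar (295,115), spool (181,125).

```bash
cat > h.py <<'E'
from cell import *
import cv2, numpy as np
from scipy.spatial.transform import Rotation as Ro
def cam(n):
    c=camera_info(n); f=210/np.tan(np.radians(c["vertical_fov"]/2))
    return c,f,Ro.from_euler('xyz',c["attitude"]).as_matrix()
def rays(n,uv):
    c,f,R=cam(n); uv=np.asarray(uv,float).reshape(-1,2)
    return c["origin"],np.c_[(uv[:,0]-c["cx"])/f,(uv[:,1]-c["cy"])/f,np.ones(len(uv))]@R.T
def onplane(n,uv,z):
    o,r=rays(n,uv); return o+r*((z-o[2])/r[:,2])[:,None]
def xyz(n,d):
    v,u=np.mgrid[:420,:560]; o,r=rays(n,np.c_[u.ravel(),v.ravel()])
    return (o+r*d.reshape(-1,1)).reshape(420,560,3)
def project(n,P):
    c,f,R=cam(n); q=(np.asarray(P)-c["origin"])@R
    return q[:,:2]/q[:,2:]*f+[c["cx"],c["cy"]]
def rect(n,mask,z,box):
    """largest blob of mask in box, cast on plane z: centre, long side dir (rad), sizes"""
    x0,y0,x1,y1=box; m=np.zeros_like(mask,np.uint8); m[y0:y1,x0:x1]=mask[y0:y1,x0:x1]
    m=cv2.morphologyEx(m,cv2.MORPH_CLOSE,np.ones((3,3)))
    k,l,s,cc=cv2.connectedComponentsWithStats(m); i=1+s[1:,4].argmax()
    v,u=np.nonzero(l==i); P=onplane(n,np.c_[u,v],z)[:,:2]
    (cx,cy),(w,h),a=cv2.minAreaRect(P.astype(np.float32)); a=np.radians(a)
    if h>w: w,h,a=h,w,a+np.pi/2
    return dict(c=np.round([cx,cy],1),mean=P.mean(0).round(1),a=round((a+np.pi/2)%np.pi-np.pi/2,3),size=np.round([w,h],1),n=len(u))
E
python3 - <<'E'
from h import *
n="top";p,d=read_camera(n); X=xyz(n,d); Z=X[...,2]
g=Z[100:340,20:460]; print("bench z",np.percentile(g,[5,25,50,75,95]).round(1))
hsv=cv2.cvtColor(p,cv2.COLOR_RGB2HSV);H,S,V=[hsv[...,i].astype(int) for i in range(3)]
for nm,(u,v) in dict(bar=(241,268),pin=(183,266),coil=(301,188),board=(377,226),bpad=(295,260),sq=(190,200),rd=(243,189),jar=(295,110),mat=(340,300),padw=(282,245)).items(): print(nm,hsv[v,u],X[v-1:v+2,u-1:u+2].reshape(-1,3).mean(0).round(1))
# stand profile
print("stand",[X[v,97].round(0).tolist() for v in range(208,268,4)])
big=cv2.resize(p[140:340,50:470],None,fx=1.9,fy=1.9,interpolation=cv2.INTER_CUBIC); cv2.imwrite("pics/crop.png",big[:,:,::-1])
E
```

```text
bench z [-1.6  0.3  1.7  3.4 26.1]
bar [120   9 142] [447.7   1.   23.8]
pin [110   7 114] [453.2 127.4  22.1]
coil [ 13 249 124] [ 622.1 -131.8   27.5]
board [ 27 185 176] [ 536.8 -297.8   29.8]
bpad [113  21  48] [ 463.4 -118.1    4.8]
sq [114  28  46] [599.3 116.    4.9]
rd [50 24 63] [623.4  -2.7   5. ]
jar [128  11 181] [ 787.9 -118.6   60.9]
mat [ 41 154 119] [ 373.9 -217.5    1.4]
padw [116  10 171] [497.  -89.4   4.2]
stand [[583.0, 324.0, 0.0], [574.0, 323.0, 3.0], [562.0, 304.0, 55.0], [553.0, 303.0, 55.0], [545.0, 307.0, 46.0], [536.0, 306.0, 46.0], [528.0, 307.0, 44.0], [520.0, 309.0, 39.0], [511.0, 311.0, 33.0], [503.0, 311.0, 30.0], [494.0, 312.0, 29.0], [485.0, 314.0, 23.0], [477.0, 314.0, 22.0], [468.0, 313.0, 23.0], [458.0, 321.0, 1.0]]
```

View pics/crop.png

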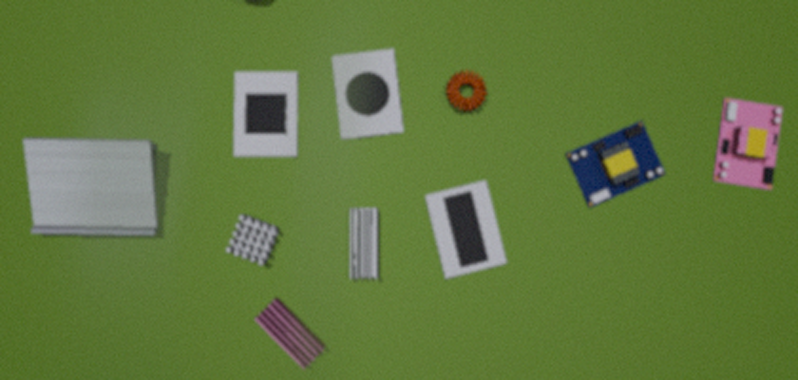

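The crop confirms the choices: grey bar_sink at crop (365,245) apart from the pink one at (290,333), and blue board at (614,163) apart from the pink one at (748,143).

```bash
cat > meas.py <<'E'
from h import *
def measure():
  ref={}
  top={'bar':((241,268),30,30),'pin':((183,266),22,30),'coil':((295,188),20,26),'board':((374,226),34,3),'bpad':((295,260),32,4),'sq':((190,200),32,4),'rd':((243,189),32,4),'stand':((97,238),45,22),'jar':((295,115),18,60),'spool':((181,125),20,44)}
  for n in("top","scene"):
    p,d=read_camera(n);X=xyz(n,d)
    hsv=cv2.cvtColor(cv2.medianBlur(p,3),cv2.COLOR_RGB2HSV);H,S,V=[hsv[...,i].astype(int) for i in range(3)]
    for nm,((u,v),r,z) in top.items():
      if n=="scene":
        u,v=project(n,onplane("top",[(u,v)],z))[0].astype(int); r=int(r*.85)
      box=(max(u-r,0),max(v-r,0),u+r,v+r)
      grey=S<75
      ms={'coil':(H<22)&(S>150),'board':((H>98)&(H<130)&(S>110))|((H>18)&(H<32)&(S>160)&(V>120))|(S<60)}.get(nm,grey)
      if nm in('bar','pin'): ms=(S<75)&(X[...,2]>12)
      if nm=='board': ms=~((H>32)&(H<60)&(S>100))
      print(n,nm,rect(n,ms,z,box))
      if nm in('bpad','sq','rd'):
        print("   dark",rect(n,(S<90)&(V<105),z,box))
      if nm=='board': print("   yellow",rect(n,(H>18)&(H<32)&(S>140)&(V>100),29,box))
if __name__=="__main__": measure()
E
python3 meas.py
```

```text
top bar {'c': array([448.1,   1.8]), 'mean': array([448.2,   1.7]), 'a': np.float64(-0.003), 'size': array([77.7, 28.2]), 'n': 517}
top pin {'c': array([453.9, 127.6]), 'mean': array([453.6, 127.8]), 'a': np.float64(1.206), 'size': array([46.2, 45.5]), 'n': 436}
top coil {'c': array([ 623.5, -118.7]), 'mean': array([ 623.5, -118.6]), 'a': np.float64(1.564), 'size': array([44.3, 42.3]), 'n': 300}
top board {'c': array([ 538.3, -296.2]), 'mean': array([ 538.2, -296. ]), 'a': np.float64(-1.171), 'size': array([102.7,  72.1]), 'n': 1441}
   yellow {'c': array([ 537.8, -295.3]), 'mean': array([ 538. , -295.3]), 'a': np.float64(-1.128), 'size': array([31.8, 21.5]), 'n': 140}
top bpad {'c': array([ 463.1, -117.6]), 'mean': array([ 462.8, -117.5]), 'a': np.float64(0.238), 'size': array([103. ,  76.7]), 'n': 1593}
   dark {'c': array([ 463.1, -117.4]), 'mean': array([ 463.2, -117.4]), 'a': np.float64(0.234), 'size': array([82.3, 31.9]), 'n': 531}
top sq {'c': array([600.7, 118. ]), 'mean': array([600.4, 117.5]), 'a': np.float64(-0.005), 'size': array([101.5,  76.1]), 'n': 1571}
   dark {'c': 
[... 1988 characters left out ...]
44.1, 43.8]), 'n': 202}
scene rd {'c': array([623.7,  -2.9]), 'mean': array([624.6,  -3. ]), 'a': np.float64(0.115), 'size': array([102.8,  77.2]), 'n': 915}
   dark {'c': array([623.4,  -3.3]), 'mean': array([623.6,  -2.9]), 'a': np.float64(-1.483), 'size': array([48.8, 44.7]), 'n': 215}
scene stand {'c': array([516.7, 318.6]), 'mean': array([512.8, 311. ]), 'a': np.float64(1.553), 'size': array([170.7, 114.4]), 'n': 1387}
scene jar {'c': array([ 785.9, -121.5]), 'mean': array([ 786.8, -121.8]), 'a': np.float64(-0.79), 'size': array([48.5, 41.7]), 'n': 272}
scene spool {'c': array([770.3, 120.6]), 'mean': array([769.6, 120.3]), 'a': np.float64(-1.078), 'size': array([78.9, 53.6]), 'n': 439}
```

```bash
cat > go.py <<'E'
import sys;from h import *
x,y,z,psi=map(float,sys.argv[1:5]); s=state(); p=s["eef_pos"]; a=s["tcp_rot"][2]
d=Ro.from_euler('xyz',s["tcp_rot"]).as_matrix().T@(np.array([x,y,z])-p)
print("shift",d.round(1),"len",np.linalg.norm(d).round(0),"turn",round(a-psi,3),"now",p.round(1),round(a,3),"op",round(s["opening"],3),"t",s["t"])
E
python3 go.py 623.5 -118.6 70 0.395
python3 - <<'E'
from h import *
n="top";p,d=read_camera(n);X=xyz(n,d)
S=cv2.cvtColor(p,cv2.COLOR_RGB2HSV)[...,1]
m=((S<75)&(X[...,2]>10)).astype(np.uint8);m[:,:45]=0;m[:,150:]=0;m[:195]=0;m[285:]=0
k,l,s,c=cv2.connectedComponentsWithStats(m);i=1+s[1:,4].argmax();v,u=np.nonzero(l==i)
q=cv2.approxPolyDP(cv2.convexHull(np.c_[u,v].astype(np.int32)),4,True)[:,0];print(q.tolist())
P=X[l==i]; print("x",P[:,0].min(),P[:,0].max())
# plane fit to plate points
A=P[(P[:,2]>24)]; co,*_=np.linalg.lstsq(np.c_[A[:,:2],np.ones(len(A))],A[:,2],rcond=None);print("plane",co,"slope",np.hypot(*co[:2]),"yaw",np.arctan2(co[1],co[0]))
for z in(57,22): print(z,onplane(n,q,z).round(1).tolist())
E
```

```text
shift [ 529.9 -275.5  144.5] len 614.0 turn -0.0 now [ 240.4 -576.8  214.4] 0.395 op 0.999 t 0.25
[[132, 262], [66, 262], [62, 213], [128, 214]]
x 460.8062580869447 568.4982055169277
plane [  0.27245926  -0.8306725  157.50635442] slope 0.8742144214879868 yaw -1.2538548622233745
57 [[464.0, 227.9, 57.0], [465.2, 365.4, 57.0], [568.3, 376.5, 57.0], [565.2, 237.9, 57.0]]
22 [[462.9, 238.0, 22.0], [464.2, 380.4, 22.0], [570.9, 391.9, 22.0], [567.6, 248.4, 22.0]]
```

The rows are not in the units I measure in: shifts go in shares of 1000 mm and turns go in shares of 4 rad. I convert before sending: 177 mm / 1000 = 0.177, 141 mm / 1000 = 0.141.

```bash
python3 -m handwheel '[[0.035, -0.018, 0.01, 0, 0.8], [0.07, -0.037, 0.02, 0, 0.8], [0.106, -0.055, 0.029, 0, 0.8], [0.141, -0.073, 0.038, 0, 0.8], [0.177, -0.092, 0.048, 0, 0.8]]'
python3 -m handwheel '[[0.035, -0.018, 0.01, 0, 0.8], [0.07, -0.037, 0.02, 0, 0.8], [0.106, -0.055, 0.029, 0, 0.8], [0.141, -0.073, 0.038, 0, 0.8], [0.177, -0.092, 0.048, 0, 0.8]]'
python3 -m handwheel '[[0.035, -0.018, 0.01, 0, 0.8], [0.07, -0.037, 0.02, 0, 0.8], [0.106, -0.055, 0.029, 0, 0.8], [0.141, -0.073, 0.038, 0, 0.8], [0.176, -0.092, 0.048, 0, 0.8]]'
python3 go.py 623.5 -118.6 4 0.395
```

```text
t: 0.72
eef_pos: [369.1, -422.8, 166.5]
tcp_rot: [3.141, -0.0, 0.394]
ft_force: [-0.0, -0.4, -0.1]
opening: 0.804
grip_force: 0.0
t: 1.13
eef_pos: [497.2, -269.8, 118.5]
tcp_rot: [3.141, -0.0, 0.395]
ft_force: [0.3, -0.7, 0.2]
opening: 0.797
grip_force: 0.0
t: 1.55
eef_pos: [624.4, -117.0, 70.4]
tcp_rot: [3.141, -0.0, 0.395]
ft_force: [0.9, -0.6, 1.0]
opening: 0.799
grip_force: 0.0
shift [-1.5  1.1 66.4] len 66.0 turn -0.0 now [ 624.4 -117.    70.4] 0.395 op 0.799 t 1.55
```

Converted, 66 mm / 1000 = 0.066, 65 mm / 1000 = 0.065.

```bash
python3 -m handwheel '[[-0.0015, 0.001, 0.025, 0, 0.8], [-0.0015, 0.001, 0.045, 0, 0.8], [-0.0015, 0.001, 0.058, 0, 0.8], [-0.0015, 0.001, 0.065, 0, 0.8], [-0.0015, 0.001, 0.066, 0, 0.8]]'
python3 -m handwheel '[[0, 0, 0, 0, 0.2], [0, 0, 0, 0, 0.2], [0, 0, 0, 0, 0.2], [0, 0, 0, 0, 0.2], [0, 0, 0, 0, 0.2]]'
python3 -m handwheel '[[0, 0, 0, 0, 0.2], [0, 0, 0, 0, 0.2], [0, 0, -0.01, 0, 0.2], [0, 0, -0.025, 0, 0.2], [0, 0, -0.03, 0, 0.2]]'
python3 go.py 623.6 -2.8 34 0.395
```

```text
t: 1.97
eef_pos: [621.6, -120.4, 3.6]
tcp_rot: [-3.141, 0.001, 0.394]
ft_force: [-0.3, -0.2, 0.9]
opening: 0.801
grip_force: 0.0
t: 2.38
eef_pos: [622.4, -120.4, 5.4]
tcp_rot: [3.141, -0.001, 0.395]
ft_force: [-0.3, 1.3, 0.7]
opening: 0.509
grip_force: 0.4
t: 2.8
eef_pos: [622.8, -120.3, 36.6]
tcp_rot: [3.14, -0.001, 0.395]
ft_force: [-0.1, 0.0, -1.1]
opening: 0.502
grip_force: 30.0
shift [  46.  -108.2    2.6] len 118.0 turn -0.0 now [ 622.8 -120.3   36.6] 0.395 op 0.502 t 2.8
```

Converted, -108 mm / 1000 = -0.108, 44.7 mm / 1000 = 0.0447.

```bash
python3 -m handwheel '[[0.012, -0.029, 0, 0, 0.2], [0.027, -0.065, 0, 0, 0.2], [0.04, -0.096, 0, 0, 0.2], [0.0447, -0.108, 0, 0, 0.2], [0.0447, -0.108, 0, 0, 0.2]]'
python3 -m handwheel '[[0, 0, 0, 0, 0.2], [0, 0, 0.006, 0, 0.2], [0, 0, 0.014, 0, 0.2], [0, 0, 0.02, 0, 0.2], [0, 0, 0.023, 0, 0.2]]'
python3 go.py 622.4 -3.3 9 0.395
```

```text
t: 3.22
eef_pos: [621.7, -0.4, 34.9]
tcp_rot: [-3.141, 0.0, 0.398]
ft_force: [-0.4, -0.5, -1.0]
opening: 0.497
grip_force: 30.0
t: 3.63
eef_pos: [621.3, -4.2, 10.2]
tcp_rot: [-3.141, 0.002, 0.393]
ft_force: [0.1, 0.0, -1.8]
opening: 0.5
grip_force: 30.0
shift [ 1.3 -0.5  1.2] len 2.0 turn -0.002 now [621.3  -4.2  10.2] 0.393 op 0.5 t 3.6333
```

Converted, 1 mm / 1000 = 0.001, -0.5 mm / 1000 = -0.0005.

```bash
python3 -m handwheel '[[0.001, -0.0005, 0, 0, 0.2], [0.001, -0.0005, 0, 0, 0.2], [0.001, -0.0005, 0.0005, 0, 0.2], [0.001, -0.0005, 0.001, 0, 0.2], [0.001, -0.0005, 0.001, 0, 0.2]]'
python3 -m handwheel '[[0, 0, 0, 0, 0.2], [0, 0, 0.0005, 0, 0.2], [0, 0, 0.001, 0, 0.2], [0, 0, 0.001, 0, 0.2], [0, 0, 0.001, 0, 0.2]]'; python3 go.py 622.4 -3.3 9 0.395
```

```text
t: 4.05
eef_pos: [622.7, -2.5, 10.9]
tcp_rot: [3.141, -0.0, 0.395]
ft_force: [-0.4, -0.7, -1.4]
opening: 0.498
grip_force: 30.0
t: 4.47
eef_pos: [622.6, -2.5, 9.7]
tcp_rot: [3.142, 0.0, 0.395]
ft_force: [-0.9, -0.3, -1.8]
opening: 0.498
grip_force: 30.0
shift [-0.5  0.7  0.7] len 1.0 turn -0.0 now [622.6  -2.5   9.7] 0.395 op 0.498 t 4.4667
```

Converted, 1 mm / 1000 = 0.001, 0.6 mm / 1000 = 0.0006.

```bash
python3 -m handwheel '[[0, 0, 0.0006, 0, 0.2], [0, 0, 0.001, 0, 0.2], [0, 0, 0.001, 0, 0.5], [0, 0, 0.001, 0, 0.65], [0, 0, 0.001, 0, 0.8]]'
python3 -m handwheel '[[0, 0, 0, 0, 0.8], [0, 0, 0, 0, 0.8], [0, 0, -0.02, 0, 0.8], [0, 0, -0.045, 0, 0.8], [0, 0, -0.06, 0, 0.8]]'; python3 go.py 453.9 127.6 70 -0.365
```

```text
t: 4.88
eef_pos: [622.8, -2.5, 8.9]
tcp_rot: [3.141, -0.0, 0.395]
ft_force: [0.0, -0.0, -0.4]
opening: 0.585
grip_force: 0.0
t: 5.3
eef_pos: [623.1, -2.5, 70.4]
tcp_rot: [3.141, -0.001, 0.395]
ft_force: [0.2, 0.4, 0.4]
opening: 0.8
grip_force: 0.0
shift [-106.1 -185.2    0.2] len 213.0 turn 0.76 now [623.1  -2.5  70.4] 0.395 op 0.8 t 5.3
```

Seven rows for the turn.

Converted, -132 mm / 1000 = -0.132, -105 mm / 1000 = -0.105, 0.55 rad / 4 = 0.1375.

```bash
python3 -m handwheel '[[-0.015, -0.026, 0, 0.0275, 0.8], [-0.03, -0.053, 0, 0.055, 0.8], [-0.045, -0.079, 0, 0.0825, 0.8], [-0.06, -0.105, 0, 0.11, 0.8], [-0.076, -0.132, 0, 0.1375, 0.8]]'
python3 go.py 453.9 127.6 70 -0.365
```

```text
t: 5.72
eef_pos: [500.7, 90.7, 68.8]
tcp_rot: [-3.142, -0.0, -0.161]
ft_force: [0.9, 0.5, 0.3]
opening: 0.798
grip_force: 0.0
shift [-52.1 -28.9  -1.2] len 60.0 turn 0.204 now [500.7  90.7  68.8] -0.161 op 0.798 t 5.7167
```

Converted, -52 mm / 1000 = -0.052, -45 mm / 1000 = -0.045, 0.204 rad / 4 = 0.051.

```bash
python3 -m handwheel '[[-0.026, -0.014, 0, 0.02, 0.8], [-0.045, -0.025, 0, 0.04, 0.8], [-0.052, -0.029, 0, 0.051, 0.8], [-0.052, -0.029, 0, 0.051, 0.8], [-0.052, -0.029, 0, 0.051, 0.8]]'
python3 -m handwheel '[[0, 0, 0, 0, 0.8], [0, 0, 0, 0, 0.8], [0, 0, 0, 0, 0.8], [0, 0, 0.01, 0, 0.8], [0, 0, 0.02, 0, 0.8]]'
python3 go.py 453.9 127.6 4.5 -0.365
```

```text
t: 6.13
eef_pos: [455.2, 127.0, 68.9]
tcp_rot: [-3.141, -0.001, -0.357]
ft_force: [0.9, -0.4, 0.1]
opening: 0.801
grip_force: 0.0
t: 6.55
eef_pos: [455.5, 126.5, 48.8]
tcp_rot: [-3.141, -0.001, -0.359]
ft_force: [0.7, -0.4, 0.2]
opening: 0.796
grip_force: 0.0
shift [-2.  -0.4 44.3] len 44.0 turn 0.006 now [455.5 126.5  48.8] -0.359 op 0.796 t 6.55
```

Converted, 44 mm / 1000 = 0.044, 43 mm / 1000 = 0.043, 0.006 rad / 4 = 0.0015.

```bash
python3 -m handwheel '[[-0.002, 0, 0.01, 0.0015, 0.8], [-0.002, 0, 0.025, 0.0015, 0.8], [-0.002, 0, 0.038, 0.0015, 0.8], [-0.002, 0, 0.043, 0.0015, 0.8], [-0.002, 0, 0.044, 0.0015, 0.8]]'
python3 -m handwheel '[[0, 0, 0, 0, 0.2], [0, 0, 0, 0, 0.2], [0, 0, 0, 0, 0.2], [0, 0, 0, 0, 0.2], [0, 0, 0, 0, 0.2]]'
python3 -m handwheel '[[0, 0, 0, 0, 0.2], [0, 0, 0, 0, 0.2], [0, 0, -0.006, 0, 0.2], [0, 0, -0.018, 0, 0.2], [0, 0, -0.025, 0, 0.2]]'
python3 go.py 600.6 117.5 30 -0.01
```

```text
t: 6.97
eef_pos: [452.8, 127.2, 3.9]
tcp_rot: [3.141, 0.001, -0.365]
ft_force: [-0.3, -0.2, -0.1]
opening: 0.797
grip_force: 0.0
t: 7.38
eef_pos: [453.2, 127.5, 5.2]
tcp_rot: [-3.141, -0.001, -0.365]
ft_force: [0.0, 0.3, -0.6]
opening: 0.509
grip_force: 0.0
t: 7.8
eef_pos: [452.9, 127.5, 30.6]
tcp_rot: [3.141, 0.0, -0.365]
ft_force: [1.1, 0.1, -1.1]
opening: 0.459
grip_force: 30.0
shift [141.5 -43.4   0.5] len 148.0 turn -0.355 now [452.9 127.5  30.6] -0.365 op 0.459 t 7.8
```

Converted, 140.5 mm / 1000 = 0.1405, 132 mm / 1000 = 0.132, -0.355 rad / 4 = -0.0888.

```bash
python3 -m handwheel '[[0.033, -0.01, 0, -0.02, 0.2], [0.07, -0.021, 0, -0.04, 0.2], [0.106, -0.033, 0, -0.0625, 0.2], [0.132, -0.041, 0, -0.0825, 0.2], [0.1405, -0.0434, 0, -0.0888, 0.2]]'
python3 -m handwheel '[[0, 0, 0, 0, 0.2], [0, 0, 0, 0, 0.2], [0, 0, 0.005, 0, 0.2], [0, 0, 0.01, 0, 0.2], [0, 0, 0.015, 0, 0.2]]'
python3 go.py 599.6 117.5 9 -0.01
```

```text
t: 8.22
eef_pos: [603.6, 117.5, 30.2]
tcp_rot: [-3.141, -0.003, -0.006]
ft_force: [-1.3, -0.1, -1.7]
opening: 0.464
grip_force: 30.0
t: 8.63
eef_pos: [598.8, 118.1, 14.4]
tcp_rot: [3.141, 0.001, -0.01]
ft_force: [-0.8, -0.8, -1.0]
opening: 0.464
grip_force: 30.0
shift [0.8 0.6 5.4] len 5.0 turn -0.0 now [598.8 118.1  14.4] -0.01 op 0.464 t 8.6333
```

Converted, 5.5 mm / 1000 = 0.0055, 4.5 mm / 1000 = 0.0045.

```bash
python3 -m handwheel '[[0.0005, 0.0006, 0, 0, 0.2], [0.0005, 0.0006, 0.001, 0, 0.2], [0.0005, 0.0006, 0.003, 0, 0.2], [0.0005, 0.0006, 0.0045, 0, 0.2], [0.0005, 0.0006, 0.0055, 0, 0.2]]'
python3 -m handwheel '[[0, 0, 0, 0, 0.2], [0, 0, 0, 0, 0.2], [0, 0, 0, 0, 0.5], [0, 0, 0, 0, 0.65], [0, 0, 0, 0, 0.75]]'
python3 -m handwheel '[[0, 0, 0, 0, 0.75], [0, 0, 0, 0, 0.75], [0, 0, -0.02, 0, 0.75], [0, 0, -0.045, 0, 0.7], [0, 0, -0.06, 0, 0.7]]'
python3 go.py 448.1 1.8 70 0
```

```text
t: 9.05
eef_pos: [600.1, 117.3, 9.1]
tcp_rot: [3.141, 0.0, -0.01]
ft_force: [-1.7, -0.3, 6.5]
opening: 0.461
grip_force: 30.0
t: 9.47
eef_pos: [600.2, 117.3, 9.3]
tcp_rot: [3.142, -0.0, -0.01]
ft_force: [0.4, 0.0, -0.3]
opening: 0.585
grip_force: 0.0
t: 9.88
eef_pos: [600.6, 117.3, 71.0]
tcp_rot: [-3.142, -0.001, -0.01]
ft_force: [0.5, 0.5, 0.3]
opening: 0.706
grip_force: 0.0
shift [-151.3  117.1    0.8] len 191.0 turn -0.01 now [600.6 117.3  71. ] -0.01 op 0.706 t 9.8833
```

Converted, -151 mm / 1000 = -0.151, -127 mm / 1000 = -0.127, -0.01 rad / 4 = -0.0025.

```bash
python3 -m handwheel '[[-0.031, 0.024, 0, 0, 0.7], [-0.063, 0.049, 0, 0, 0.7], [-0.095, 0.073, 0, 0, 0.7], [-0.127, 0.098, 0, 0, 0.7], [-0.151, 0.117, 0, -0.0025, 0.7]]'
python3 -m handwheel '[[0, 0, 0, 0, 0.7], [0, 0, 0, 0, 0.7], [0, 0, 0.01, 0, 0.7], [0, 0, 0.02, 0, 0.7], [0, 0, 0.025, 0, 0.7]]'
python3 go.py 448.1 1.8 4.5 0
```

```text
t: 10.3
eef_pos: [445.4, 1.0, 69.4]
tcp_rot: [3.142, 0.001, -0.0]
ft_force: [1.2, -0.7, -0.3]
opening: 0.7
grip_force: 0.0
t: 10.72
eef_pos: [449.0, 2.3, 43.6]
tcp_rot: [3.141, -0.001, 0.0]
ft_force: [0.6, -0.7, 0.4]
opening: 0.703
grip_force: 0.0
shift [-0.9  0.5 39. ] len 39.0 turn 0.0 now [449.    2.3  43.6] 0.0 op 0.703 t 10.7167
```

Converted, 39 mm / 1000 = 0.039, 38 mm / 1000 = 0.038.

```bash
python3 -m handwheel '[[-0.0007, 0.0005, 0.01, 0, 0.7], [-0.0007, 0.0005, 0.022, 0, 0.7], [-0.0007, 0.0005, 0.033, 0, 0.7], [-0.0007, 0.0005, 0.038, 0, 0.7], [-0.0007, 0.0005, 0.039, 0, 0.7]]'
python3 -m handwheel '[[0, 0, 0, 0, 0.1], [0, 0, 0, 0, 0.1], [0, 0, 0, 0, 0.1], [0, 0, 0, 0, 0.1], [0, 0, 0, 0, 0.1]]'
python3 -m handwheel '[[0, 0, 0, 0, 0.1], [0, 0, 0, 0, 0.1], [0, 0, -0.006, 0, 0.1], [0, 0, -0.018, 0, 0.1], [0, 0, -0.025, 0, 0.1]]'
python3 go.py 463.1 -117.6 30 0.235
```

```text
t: 11.13
eef_pos: [447.5, 1.7, 4.4]
tcp_rot: [-3.142, 0.001, 0.0]
ft_force: [0.4, 0.5, -0.3]
opening: 0.699
grip_force: 0.0
t: 11.55
eef_pos: [447.5, 1.3, 5.6]
tcp_rot: [3.141, -0.001, -0.0]
ft_force: [0.5, -0.6, 0.5]
opening: 0.405
grip_force: 0.0
t: 11.97
eef_pos: [447.3, 1.3, 31.1]
tcp_rot: [3.142, 0.0, -0.0]
ft_force: [0.1, -0.2, -0.6]
opening: 0.313
grip_force: 30.0
shift [ 15.8 118.9   1.1] len 120.0 turn -0.235 now [447.3   1.3  31.1] -0.0 op 0.313 t 11.9667
```

Converted, 119 mm / 1000 = 0.119, 111 mm / 1000 = 0.111, -0.235 rad / 4 = -0.0588.

```bash
python3 -m handwheel '[[0.004, 0.028, 0, -0.015, 0.1], [0.008, 0.06, 0, -0.03, 0.1], [0.012, 0.09, 0, -0.045, 0.1], [0.014, 0.111, 0, -0.055, 0.1], [0.015, 0.119, 0, -0.0588, 0.1]]'
python3 -m handwheel '[[0, 0, 0, 0, 0.1], [0, 0, 0, 0, 0.1], [0, 0, 0.005, 0, 0.1], [0, 0, 0.01, 0, 0.1], [0, 0, 0.015, 0, 0.1]]'
python3 go.py 462.3 -117.8 9 0.235
```

```text
t: 12.38
eef_pos: [462.8, -120.3, 30.7]
tcp_rot: [3.141, -0.001, 0.235]
ft_force: [0.0, 0.6, -1.1]
opening: 0.312
grip_force: 30.0
t: 12.8
eef_pos: [462.1, -116.9, 14.8]
tcp_rot: [-3.142, 0.0, 0.236]
ft_force: [-0.4, -0.3, -1.4]
opening: 0.312
grip_force: 30.0
shift [-0.1  1.   5.8] len 6.0 turn 0.001 now [ 462.1 -116.9   14.8] 0.236 op 0.312 t 12.8
```

Converted, 5.5 mm / 1000 = 0.0055, 4.5 mm / 1000 = 0.0045.

```bash
python3 -m handwheel '[[0, 0.0006, 0, 0, 0.1], [0, 0.0006, 0.001, 0, 0.1], [0, 0.0006, 0.003, 0, 0.1], [0, 0.0006, 0.0045, 0, 0.1], [0, 0.0006, 0.0055, 0, 0.1]]'
python3 -m handwheel '[[0, 0, 0, 0, 0.1], [0, 0, 0, 0, 0.1], [0, 0, 0, 0, 0.4], [0, 0, 0, 0, 0.5], [0, 0, 0, 0, 0.6]]'
python3 -m handwheel '[[0, 0, 0, 0, 0.65], [0, 0, 0, 0, 0.65], [0, 0, -0.02, 0, 0.65], [0, 0, -0.045, 0, 0.65], [0, 0, -0.08, 0, 0.65]]'
python3 go.py 538.2 -295.8 90 0.40; python3 meas.py | grep -v spool > m1.txt; grep -E "^top (bar|pin|coil|board|stand)|yellow" m1.txt
python3 - <<'E'
from h import *
for n in("top",):
    p,d=read_camera(n); cv2.imwrite("pics/c1.png",cv2.resize(p[140:340,50:470],None,fx=1.9,fy=1.9,interpolation=2)[:,:,::-1])
E
```

```text
t: 13.22
eef_pos: [462.4, -118.2, 9.6]
tcp_rot: [3.142, -0.0, 0.235]
ft_force: [0.3, -0.7, -0.6]
opening: 0.313
grip_force: 30.0
t: 13.63
eef_pos: [462.5, -118.3, 9.9]
tcp_rot: [3.141, -0.0, 0.235]
ft_force: [-0.2, -0.6, -1.2]
opening: 0.47
grip_force: 0.0
t: 14.05
eef_pos: [461.4, -117.9, 89.3]
tcp_rot: [-3.139, 0.003, 0.235]
ft_force: [-0.1, -0.4, -0.4]
opening: 0.647
grip_force: 0.0
shift [ 33.3 190.9  -1.3] len 194.0 turn -0.165 now [ 461.4 -117.9   89.3] 0.235 op 0.647 t 14.05
top bar {'c': array([442.5, -40.4]), 'mean': array([434.8, -44.5]), 'a': np.float64(-0.007), 'size': array([114.2,  43.4]), 'n': 773}Traceback (most recent call last):
  File "meas.py", line 20, in <module>
    if __name__=="__main__": measure()
                             ~~~~~~~^^
  File "meas.py", line 16, in measure
    print(n,nm,rect(n,ms,z,box))
               ~~~~^^^^^^^^^^^^
  File "h.py", line 22, in rect
    k,l,s,cc=cv2.connectedComponentsWithStats(m); i=1+s[1:,4].argmax()
                                                      ~~~~~~~~~~~~~~^^
ValueError: attempt to get argmax of an empty sequence
```

View pics/c1.png

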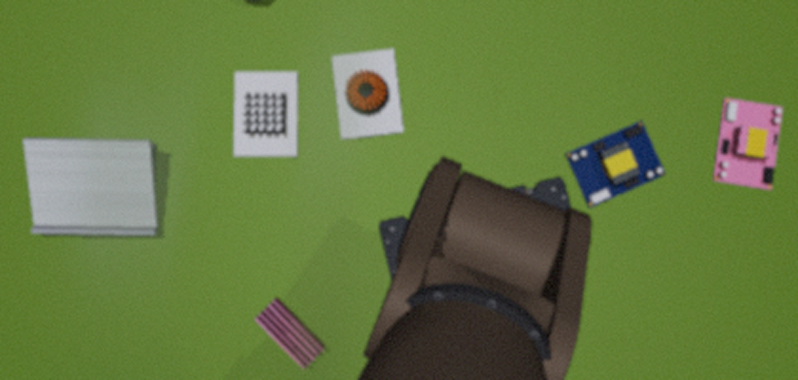

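The pin_sink at (265,114) and the coil at (368,92) sit on their pads. The arm hides the bar, so I go over the board and check it from there.

Converted, 190 mm / 1000 = 0.19, 154 mm / 1000 = 0.154, -0.165 rad / 4 = -0.0413.

```bash
python3 -m handwheel '[[0.007, 0.038, 0, -0.0075, 0.7], [0.014, 0.077, 0, -0.015, 0.7], [0.021, 0.116, 0, -0.025, 0.7], [0.028, 0.154, 0, -0.035, 0.7], [0.033, 0.19, 0, -0.0413, 0.7]]'
python3 -m handwheel '[[0, 0, 0, 0, 0.7], [0, 0, 0, 0, 0.7], [0, 0, 0, 0, 0.7], [0, 0, 0.01, 0, 0.7], [0, 0, 0.02, 0, 0.7]]'
python3 go.py 538.2 -295.8 8.5 0.40
python3 - <<'E'
from h import *
def check(n,pts):
    p,d=read_camera(n);X=xyz(n,d)
    hsv=cv2.cvtColor(cv2.medianBlur(p,3),cv2.COLOR_RGB2HSV);H,S,V=[hsv[...,i].astype(int) for i in range(3)]
    for nm,P,z in pts:
        u,v=project(n,[P+[z]])[0].astype(int);r=24
        m=(X[...,2]>16) if nm!="coil" else (H<22)&(S>150)
        print(n,nm,rect(n,m,z,(u-r,v-r,u+r,v+r)))
    return p
pts=[("bar",[463,-117.6],34),("pin",[600.6,117.5],34),("coil",[623.6,-2.8],30)]
p=check("top",pts); q=check("scene",pts)
cv2.imwrite("pics/c2.png",cv2.resize(q[120:320,140:420],None,fx=2.8,fy=2.8,interpolation=2)[:,:,::-1])
E
```

```text
t: 14.57
eef_pos: [539.3, -297.3, 89.2]
tcp_rot: [3.142, 0.0, 0.402]
ft_force: [0.2, 0.2, 0.9]
opening: 0.698
grip_force: 0.0
t: 14.98
eef_pos: [538.6, -294.3, 69.4]
tcp_rot: [3.141, -0.0, 0.401]
ft_force: [0.2, -0.1, -0.4]
opening: 0.697
grip_force: 0.0
shift [-1.   1.2 60.9] len 61.0 turn 0.001 now [ 538.6 -294.3   69.4] 0.401 op 0.697 t 14.9833
top bar {'c': array([ 460.1, -115.1]), 'mean': array([ 462.1, -117.6]), 'a': np.float64(0.248), 'size': array([84. , 37.4]), 'n': 534}
top pin {'c': array([602. , 117.3]), 'mean': array([599. , 116.6]), 'a': np.float64(-0.007), 'size': array([50.4, 47.8]), 'n': 463}
top coil {'c': array([623.7,  -5.2]), 'mean': array([622.6,  -6.8]), 'a': np.float64(-0.006), 'size': array([37.6, 37.3]), 'n': 209}
scene bar {'c': array([ 448.8, -123.7]), 'mean': array([ 446.3, -143.9]), 'a': np.float64(-0.693), 'size': array([153.9, 105.4]), 'n': 952}
scene pin {'c': array([605.6, 110. ]), 'mean': array([605.7, 110.9]), 'a': np.float64(1.552), 'size': array([55.6, 50.6]), 'n': 277}
scene coil {'c': array([630. , -11.5]), 'mean': array([631.2, -10.8]), 'a': np.float64(-0.793), 'size': array([50.4, 45.4]), 'n': 241}
```

View pics/c2.png

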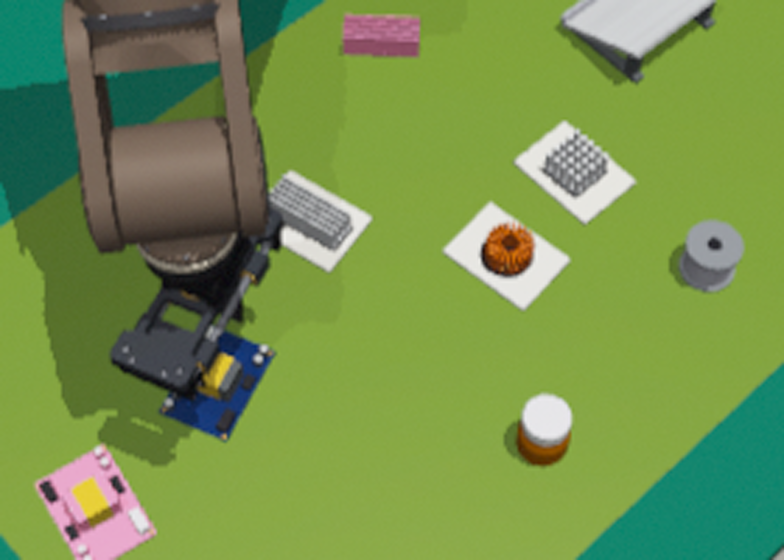

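All three stand upright on their pads within about 4 mm, and the bystanders are untouched. Next is the board: blue, under the gripper at (220,380).

Converted, 61 mm / 1000 = 0.061, 59 mm / 1000 = 0.059.

```bash
python3 -m handwheel '[[-0.0007, 0.001, 0.018, 0, 0.7], [-0.0007, 0.001, 0.036, 0, 0.7], [-0.0007, 0.001, 0.052, 0, 0.7], [-0.0007, 0.001, 0.059, 0, 0.7], [-0.0007, 0.001, 0.061, 0, 0.7]]'
python3 -m handwheel '[[0, 0, 0, 0, 0.6], [0, 0, 0, 0, 0.45], [0, 0, 0, 0, 0.1], [0, 0, 0, 0, 0.1], [0, 0, 0, 0, 0.1]]'
python3 -m handwheel '[[0, 0, 0, 0, 0.1], [0, 0, 0, 0, 0.1], [0, 0, 0, 0, 0.1], [0, 0, 0, 0, 0.1], [0, 0, 0, 0, 0.1]]'
python3 go.py 538.2 -295.8 100 0.40
```

```text
t: 15.5
eef_pos: [537.9, -295.8, 7.5]
tcp_rot: [-3.14, 0.001, 0.4]
ft_force: [-0.5, -0.6, 0.5]
opening: 0.7
grip_force: 0.0
t: 15.92
eef_pos: [538.7, -296.7, 9.4]
tcp_rot: [3.141, -0.001, 0.4]
ft_force: [-0.7, 0.4, 0.4]
opening: 0.408
grip_force: 0.0
t: 16.33
eef_pos: [538.5, -296.6, 9.2]
tcp_rot: [3.141, -0.0, 0.4]
ft_force: [-2.0, 0.1, 5.4]
opening: 0.335
grip_force: 30.0
shift [  0.   -0.8 -90.8] len 91.0 turn -0.0 now [ 538.5 -296.6    9.2] 0.4 op 0.335 t 16.3333
```

```bash
python3 -m handwheel '[[0, 0, -0.008, 0, 0.1], [0, 0, -0.03, 0, 0.1], [0, 0, -0.06, 0, 0.1], [0, 0, -0.085, 0, 0.1], [0, 0, -0.1, 0, 0.1]]'
python3 -m handwheel '[[0, 0, 0, 0, 0.1], [0, 0, 0, 0, 0.1], [0, 0, 0, 0, 0.1], [0, 0, 0, 0, 0.1], [0, 0, 0, 0, 0.1]]'
python3 go.py 501 308.5 110 -0.015
python3 - <<'E'
from h import *
T=np.array([515.3,308.5,0]);R=Ro.from_euler('z',-.015).as_matrix()
L=[np.array([[-45,-70,18],[51.4,-70,57],[51.4,70,57],[-45,70,18]],float)]
ims=[]
for n,(x0,y0,x1,y1) in(("top",(40,190,160,280)),("scene",(320,80,420,155))):
    p,_=read_camera(n); k=6 if n=="scene" else 5; im=cv2.resize(p[y0:y1,x0:x1],None,fx=k,fy=k,interpolation=2)
    for P in L:
        q=((project(n,P@R.T+T)-[x0,y0]+.5)*k).astype(np.int32); cv2.polylines(im,[q],True,(255,0,0),1)
    ims.append(cv2.resize(im[:450,:600],(600,290)))
cv2.imwrite("pics/st.png",np.vstack(ims)[:,:,::-1])
E
```

```text
t: 16.75
eef_pos: [539.0, -296.9, 111.7]
tcp_rot: [3.139, -0.001, 0.4]
ft_force: [0.1, -0.1, -1.0]
opening: 0.334
grip_force: 30.0
t: 17.17
eef_pos: [538.0, -296.3, 107.5]
tcp_rot: [-3.14, 0.001, 0.4]
ft_force: [0.2, 0.5, -2.0]
opening: 0.336
grip_force: 30.0
shift [ 201.3 -571.5   -1.8] len 606.0 turn 0.415 now [ 538.  -296.3  107.5] 0.4 op 0.336 t 17.1667
```

View pics/st.png

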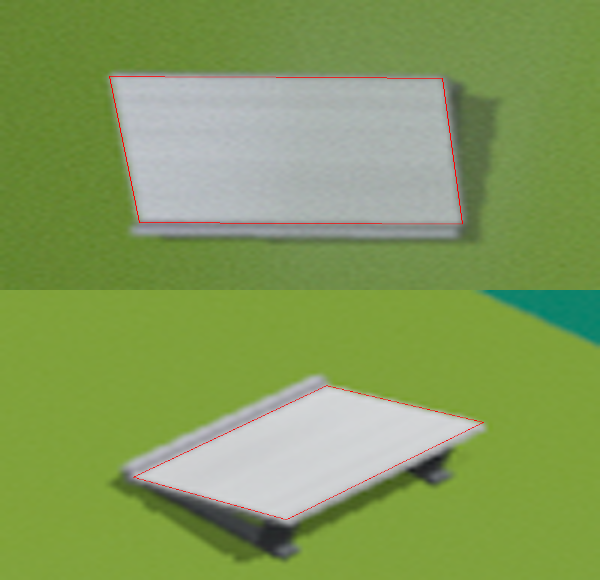

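The outline fits in both views, so the stand pose is good.

Converted, -140 mm / 1000 = -0.14, -107 mm / 1000 = -0.107, 0.1 rad / 4 = 0.025.

```bash
python3 -m handwheel '[[0.006, -0.018, 0, 0.005, 0.1], [0.015, -0.043, 0, 0.01, 0.1], [0.026, -0.075, 0, 0.015, 0.1], [0.038, -0.107, 0, 0.02, 0.1], [0.049, -0.14, 0, 0.025, 0.1]]'
python3 go.py 501 308.5 110 -0.015
```

```text
t: 17.68
eef_pos: [528.8, -147.3, 108.4]
tcp_rot: [-3.141, 0.0, 0.298]
ft_force: [0.3, 0.6, -1.1]
opening: 0.335
grip_force: 30.0
shift [ 107.3 -443.9   -1.6] len 457.0 turn 0.313 now [ 528.8 -147.3  108.4] 0.298 op 0.335 t 17.6833
```

Converted, -165 mm / 1000 = -0.165, -132 mm / 1000 = -0.132, 0.1 rad / 4 = 0.025.

```bash
python3 -m handwheel '[[0.008, -0.033, 0, 0.005, 0.1], [0.016, -0.066, 0, 0.01, 0.1], [0.024, -0.099, 0, 0.015, 0.1], [0.032, -0.132, 0, 0.02, 0.1], [0.04, -0.165, 0, 0.025, 0.1]]'
python3 go.py 501 308.5 110 -0.015
```

```text
t: 18.1
eef_pos: [518.2, 22.5, 108.5]
tcp_rot: [3.142, 0.0, 0.199]
ft_force: [0.9, -0.4, -1.5]
opening: 0.333
grip_force: 30.0
shift [  39.6 -283.8   -1.5] len 287.0 turn 0.214 now [518.2  22.5 108.5] 0.199 op 0.333 t 18.1
```

Converted, -165 mm / 1000 = -0.165, -132 mm / 1000 = -0.132, 0.15 rad / 4 = 0.0375.

```bash
python3 -m handwheel '[[0.005, -0.033, 0, 0.0075, 0.1], [0.009, -0.066, 0, 0.015, 0.1], [0.014, -0.099, 0, 0.0225, 0.1], [0.018, -0.132, 0, 0.03, 0.1], [0.023, -0.165, 0, 0.0375, 0.1]]'
python3 go.py 501 308.5 110 -0.015
```

```text
t: 18.52
eef_pos: [507.9, 188.8, 108.5]
tcp_rot: [3.141, 0.0, 0.048]
ft_force: [0.9, -1.1, -2.0]
opening: 0.335
grip_force: 30.0
shift [  -1.1 -119.9   -1.6] len 120.0 turn 0.063 now [507.9 188.8 108.5] 0.048 op 0.335 t 18.5167
```

Converted, -120 mm / 1000 = -0.12, -110 mm / 1000 = -0.11, 0.063 rad / 4 = 0.0158.

```bash
python3 -m handwheel '[[0, -0.032, 0, 0.005, 0.1], [0, -0.062, 0, 0.01, 0.1], [0, -0.09, 0, 0.0158, 0.1], [-0.001, -0.11, 0, 0.0158, 0.1], [-0.001, -0.12, 0, 0.0158, 0.1]]'
python3 -m handwheel '[[0, 0, 0, 0, 0.1], [0, 0, 0, 0, 0.1], [0, 0, 0, 0, 0.1], [0, 0, 0.008, 0, 0.1], [0, 0, 0.016, 0, 0.1]]'
python3 -m handwheel '[[0, 0, 0, 0, 0.1], [0, 0, 0.004, 0, 0.1], [0, 0, 0.008, 0, 0.1], [0, 0, 0.012, 0, 0.1], [0, 0, 0.016, 0, 0.1]]'
python3 go.py 501 308.5 56 -0.015
python3 - <<'E'
from h import *
p,_=read_camera("scene"); cv2.imwrite("pics/b1.png",cv2.resize(p[60:180,290:430],None,fx=5,fy=5,interpolation=2)[:,:,::-1])
E
```

```text
t: 18.93
eef_pos: [500.8, 309.3, 108.3]
tcp_rot: [-3.142, 0.0, -0.011]
ft_force: [-0.7, 0.3, -1.1]
opening: 0.335
grip_force: 30.0
t: 19.35
eef_pos: [501.8, 306.0, 92.4]
tcp_rot: [-3.141, -0.001, -0.015]
ft_force: [-0.2, 0.4, -1.8]
opening: 0.336
grip_force: 30.0
t: 19.77
eef_pos: [501.4, 307.0, 76.3]
tcp_rot: [3.142, -0.0, -0.013]
ft_force: [0.2, -1.0, -0.8]
opening: 0.335
grip_force: 30.0
shift [-0.4 -1.5 20.3] len 20.0 turn 0.002 now [501.4 307.   76.3] -0.013 op 0.335 t 19.7667
```

View pics/b1.png

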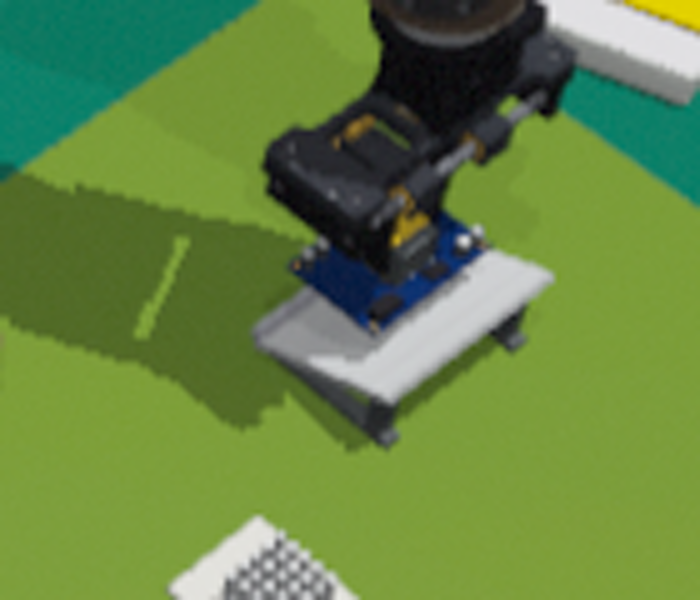

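The rows are not in the units I measure in: shifts go in shares of 1000 mm and turns go in shares of 4 rad. I convert before sending: 20 mm / 1000 = 0.02, 18 mm / 1000 = 0.018.

```bash
python3 -m handwheel '[[0, -0.001, 0.004, 0, 0.1], [0, -0.001, 0.009, 0, 0.1], [0, -0.001, 0.014, 0, 0.1], [0, -0.001, 0.018, 0, 0.1], [0, -0.001, 0.02, 0, 0.1]]'
python3 -m handwheel '[[0, 0, 0.0005, 0, 0.1], [0, 0, 0.001, 0, 0.1], [0, 0, 0.0015, 0, 0.1], [0, 0, 0.002, 0, 0.1], [0, 0, 0.0025, 0, 0.1]]'
python3 -m handwheel '[[0, 0, 0.0005, 0, 0.1], [0, 0, 0.001, 0, 0.1], [0, 0, 0.0015, 0, 0.1], [0, 0, 0.002, 0, 0.1], [0, 0, 0.0025, 0, 0.1]]'
```

```text
t: 20.23
eef_pos: [501.2, 307.9, 56.0]
tcp_rot: [3.141, 0.001, -0.013]
ft_force: [0.2, -0.3, -1.3]
opening: 0.337
grip_force: 30.0
t: 20.65
eef_pos: [501.5, 308.0, 54.3]
tcp_rot: [-3.142, -0.0, -0.013]
ft_force: [-0.0, -0.1, -1.9]
opening: 0.336
grip_force: 30.0
t: 21.07
eef_pos: [501.3, 308.1, 52.7]
tcp_rot: [-3.141, -0.0, -0.013]
ft_force: [-5.7, -0.7, 11.4]
opening: 0.33
grip_force: 30.0
```

Converted, 1.5 mm / 1000 = 0.0015, 1.2 mm / 1000 = 0.0012.

```bash
python3 -m handwheel '[[0, 0, 0.0003, 0, 0.1], [0, 0, 0.0006, 0, 0.1], [0, 0, 0.0009, 0, 0.1], [0, 0, 0.0012, 0, 0.1], [0, 0, 0.0015, 0, 0.1]]'
```

```text
t: 21.48
eef_pos: [501.0, 308.1, 51.2]
tcp_rot: [-3.142, 0.0, -0.013]
ft_force: [-6.1, 0.3, 12.3]
opening: 0.333
grip_force: 30.0
```

Converted, 1.5 mm / 1000 = 0.0015, 1.2 mm / 1000 = 0.0012.

```bash
python3 -m handwheel '[[0, 0, 0.0003, 0, 0.1], [0, 0, 0.0006, 0, 0.1], [0, 0, 0.0009, 0, 0.1], [0, 0, 0.0012, 0, 0.1], [0, 0, 0.0015, 0, 0.1]]'
```

```text
t: 21.9
eef_pos: [500.8, 308.1, 49.6]
tcp_rot: [3.142, 0.0, -0.013]
ft_force: [-7.0, -0.2, 11.2]
opening: 0.336
grip_force: 30.0
```

Force plateaus at about 13 N: the board is pivoting in the grip as intended.

Converted, 2 mm / 1000 = 0.002, 1.6 mm / 1000 = 0.0016.

```bash
python3 -m handwheel '[[0, 0, 0.0004, 0, 0.1], [0, 0, 0.0008, 0, 0.1], [0, 0, 0.0012, 0, 0.1], [0, 0, 0.0016, 0, 0.1], [0, 0, 0.002, 0, 0.1]]'
python3 -m handwheel '[[0, 0, 0.0004, 0, 0.1], [0, 0, 0.0008, 0, 0.1], [0, 0, 0.0012, 0, 0.1], [0, 0, 0.0016, 0, 0.1], [0, 0, 0.002, 0, 0.1]]'
```

```text
t: 22.32
eef_pos: [500.8, 308.1, 47.6]
tcp_rot: [3.142, 0.001, -0.013]
ft_force: [-7.7, -0.8, 10.7]
opening: 0.331
grip_force: 30.0
t: 22.73
eef_pos: [500.7, 308.1, 45.6]
tcp_rot: [3.141, 0.001, -0.013]
ft_force: [-6.7, -0.8, 11.8]
opening: 0.338
grip_force: 30.0
```

Converted, 1.5 mm / 1000 = 0.0015, 1.2 mm / 1000 = 0.0012.

```bash
python3 -m handwheel '[[0, 0, 0.0003, 0, 0.1], [0, 0, 0.0006, 0, 0.1], [0, 0, 0.0009, 0, 0.1], [0, 0, 0.0012, 0, 0.1], [0, 0, 0.0015, 0, 0.1]]'
python3 - <<'E'
from h import *
p,_=read_camera("scene"); cv2.imwrite("pics/b2.png",cv2.resize(p[80:160,320:420],None,fx=7,fy=7,interpolation=2)[:,:,::-1])
E
```

```text
t: 23.15
eef_pos: [500.7, 308.1, 44.1]
tcp_rot: [3.141, 0.001, -0.013]
ft_force: [-8.3, -0.7, 11.6]
opening: 0.335
grip_force: 30.0
```

View pics/b2.png

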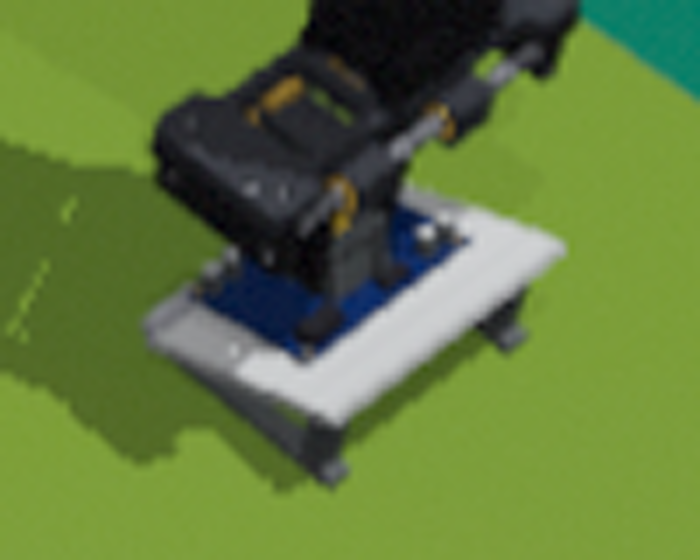

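The board is tilting onto the plate, with its low edge still slightly above it. I continue in small steps and watch the force.

Converted, 1 mm / 1000 = 0.001, 0.8 mm / 1000 = 0.0008.

```bash
python3 -m handwheel '[[0, 0, 0.0002, 0, 0.1], [0, 0, 0.0004, 0, 0.1], [0, 0, 0.0006, 0, 0.1], [0, 0, 0.0008, 0, 0.1], [0, 0, 0.001, 0, 0.1]]'
```

```text
t: 23.62
eef_pos: [500.7, 308.1, 43.1]
tcp_rot: [3.141, 0.001, -0.013]
ft_force: [-8.0, 0.3, 11.3]
opening: 0.336
grip_force: 30.0
```

Converted, 1 mm / 1000 = 0.001, 0.8 mm / 1000 = 0.0008.

```bash
python3 -m handwheel '[[0, 0, 0.0002, 0, 0.1], [0, 0, 0.0004, 0, 0.1], [0, 0, 0.0006, 0, 0.1], [0, 0, 0.0008, 0, 0.1], [0, 0, 0.001, 0, 0.1]]'
```

```text
t: 24.03
eef_pos: [500.8, 308.1, 42.1]
tcp_rot: [3.141, 0.0, -0.013]
ft_force: [-5.9, -0.4, 10.8]
opening: 0.335
grip_force: 30.0
```

Converted, 0.6 mm / 1000 = 0.0006, 0.45 mm / 1000 = 0.0005.

```bash
python3 -m handwheel '[[0, 0, 0.0002, 0, 0.1], [0, 0, 0.0003, 0, 0.1], [0, 0, 0.0005, 0, 0.1], [0, 0, 0.0006, 0, 0.1], [0, 0, 0.0006, 0, 0.1]]'
```

```text
t: 24.45
eef_pos: [500.8, 308.1, 41.4]
tcp_rot: [3.141, 0.001, -0.013]
ft_force: [-7.0, -0.0, 9.1]
opening: 0.342
grip_force: 30.0
```

Converted, -1.5 mm / 1000 = -0.0015, -1.2 mm / 1000 = -0.0012.

```bash
python3 -m handwheel '[[-0.0003, 0, 0.0002, 0, 0.1], [-0.0006, 0, 0.0004, 0, 0.1], [-0.0009, 0, 0.0006, 0, 0.1], [-0.0012, 0, 0.0008, 0, 0.1], [-0.0015, 0, 0.001, 0, 0.1]]'
```

```text
t: 24.87
eef_pos: [500.6, 308.2, 40.7]
tcp_rot: [-3.141, -0.002, -0.013]
ft_force: [-0.6, -2.7, 8.5]
opening: 0.335
grip_force: 30.0
```

Converted, -1.5 mm / 1000 = -0.0015, -1.2 mm / 1000 = -0.0012.

```bash
python3 -m handwheel '[[-0.0003, 0, 0.0002, 0, 0.1], [-0.0006, 0, 0.0004, 0, 0.1], [-0.0009, 0, 0.0006, 0, 0.1], [-0.0012, 0, 0.0008, 0, 0.1], [-0.0015, 0, 0.001, 0, 0.1]]'; python3 go.py 496 308.5 39 -.015
```

```text
t: 25.28
eef_pos: [499.5, 308.4, 39.8]
tcp_rot: [-3.14, -0.003, -0.013]
ft_force: [0.4, -1.8, 10.4]
opening: 0.336
grip_force: 30.1
shift [-3.5 -0.1  0.8] len 4.0 turn 0.002 now [499.5 308.4  39.8] -0.013 op 0.336 t 25.2833
```

Converted, -2 mm / 1000 = -0.002, -1.6 mm / 1000 = -0.0016.

```bash
python3 -m handwheel '[[-0.0004, 0, 0.0002, 0, 0.1], [-0.0008, 0, 0.0004, 0, 0.1], [-0.0012, 0, 0.0006, 0, 0.1], [-0.0016, 0, 0.0008, 0, 0.1], [-0.002, 0, 0.001, 0, 0.1]]'
python3 - <<'E'
from h import *
p,_=read_camera("scene"); cv2.imwrite("pics/b3.png",cv2.resize(p[80:160,320:420],None,fx=7,fy=7,interpolation=2)[:,:,::-1])
E
```

```text
t: 25.7
eef_pos: [499.2, 308.5, 39.5]
tcp_rot: [-3.139, -0.007, -0.013]
ft_force: [7.5, -4.0, 12.7]
opening: 0.335
grip_force: 30.1
```

View pics/b3.png

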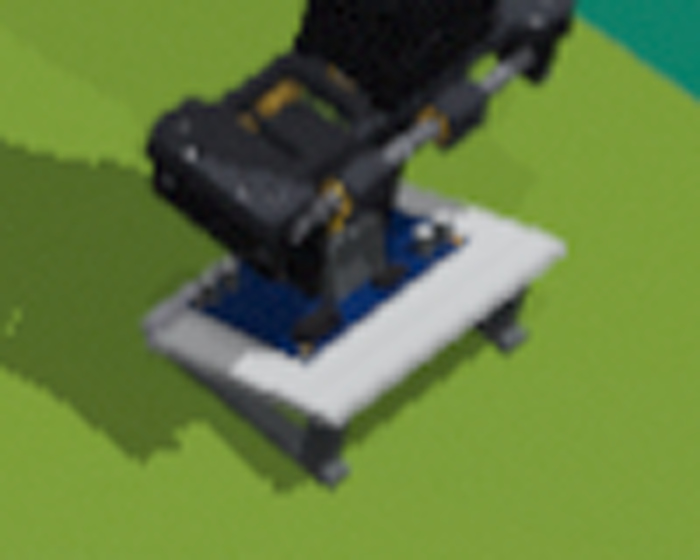

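Force now shows ledge contact (+x 7.5 N), and x 499.2, z 39.5 matches the seated geometry. Release.

Converted, 0.4 mm / 1000 = 0.0004, -0.3 mm / 1000 = -0.0003.

```bash
python3 -m handwheel '[[0, 0, -0.0002, 0, 0.1], [0.0004, 0, -0.0003, 0, 0.38], [0.0004, 0, -0.0003, 0, 0.42], [0.0004, 0, -0.0003, 0, 0.5], [0.0004, 0, -0.0003, 0, 0.5]]'
python3 -m handwheel '[[0, 0, 0, 0, 0.55], [0, 0, 0, 0, 0.6], [0, 0, 0, 0, 0.6], [0, 0, -0.005, 0, 0.6], [0, 0, -0.015, 0, 0.6]]'
python3 -m handwheel '[[0, 0, -0.03, 0, 0.6], [0, 0, -0.06, 0, 0.6], [-0.02, 0.02, -0.09, 0, 0.6], [-0.03, 0.055, -0.11, 0, 0.6], [-0.03, 0.095, -0.11, 0, 0.6]]'
python3 -m handwheel '[[0, 0.04, 0, 0, 0.6], [0, 0.08, 0, 0, 0.6], [0, 0.12, 0, 0, 0.6], [0, 0.16, 0, 0, 0.6], [0, 0.195, 0, 0, 0.6]]'
python3 -m handwheel '[[0, 0.04, 0, 0, 0.6], [0, 0.08, 0, 0, 0.6], [0, 0.12, 0, 0, 0.6], [0, 0.16, 0, 0, 0.6], [0, 0.195, 0, 0, 0.6]]'
python3 - <<'E'
from h import *
T=np.array([515.3,308.5,0]);R=Ro.from_euler('z',-.015).as_matrix();c,s=np.cos(.384),np.sin(.384)
n0=np.array([-.375,0,.927]);C=np.array([-12.5,0,31])+3*n0; e=np.array([.927,0,.375])
P=np.array([C+e*a+np.array([0,b,0]) for a,b in((-35,-50),(35,-50),(35,50),(-35,50))])
ims=[]
for n,(x0,y0,x1,y1) in(("top",(40,190,160,280)),("scene",(320,80,420,155))):
    p,d=read_camera(n); k=6 if n=="scene" else 5
    cv2.imwrite(f"pics/full_{n}.png",p[:,:,::-1])
    im=cv2.resize(p[y0:y1,x0:x1],None,fx=k,fy=k,interpolation=2)
    q=((project(n,P@R.T+T)-[x0,y0]+.5)*k).astype(np.int32); cv2.polylines(im,[q],True,(255,0,0),1)
    ims.append(cv2.resize(im[:450,:600],(600,290)))
cv2.imwrite("pics/b4.png",np.vstack(ims)[:,:,::-1])
E
```

```text
t: 26.17
eef_pos: [496.5, 308.1, 37.7]
tcp_rot: [3.141, 0.001, -0.013]
ft_force: [0.9, -0.1, -0.0]
opening: 0.478
grip_force: 0.0
t: 26.58
eef_pos: [496.3, 307.8, 52.5]
tcp_rot: [3.141, 0.002, -0.013]
ft_force: [-0.8, -0.4, 0.1]
opening: 0.601
grip_force: 0.0
t: 27.0
eef_pos: [465.0, 214.0, 167.4]
tcp_rot: [-3.14, -0.006, -0.01]
ft_force: [1.7, -0.2, -0.6]
opening: 0.603
grip_force: 0.0
t: 27.42
eef_pos: [462.7, 16.4, 164.0]
tcp_rot: [3.141, -0.001, -0.013]
ft_force: [1.0, 0.3, 0.5]
opening: 0.601
grip_force: 0.0
t: 27.83
eef_pos: [460.1, -179.0, 164.0]
tcp_rot: [3.141, -0.001, -0.014]
ft_force: [1.6, 0.4, -0.6]
opening: 0.602
grip_force: 0.0
```

View pics/b4.png

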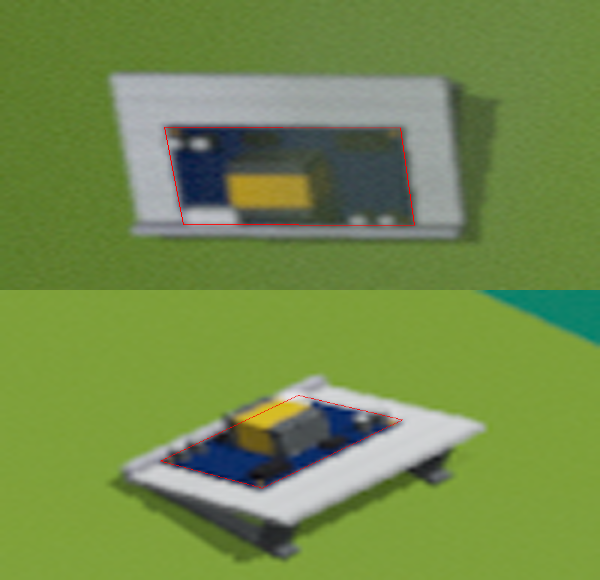

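View pics/full_top.png

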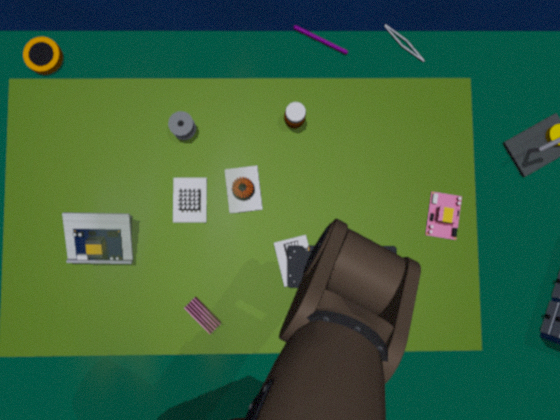

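The board's edges coincide with the seated outline in both views (ledge edge at crop y≈224). Pin_sink (190,200), coil (243,188), jar (295,115) and spool (181,125) are in place. Hand in.

```bash
python3 -m handwheel '[[0, 0, 0, 0, 0.6], [0, 0, 0, 0, 0.6], [0, 0, 0, 0, 0.6], [0, 0, 0, 0, 0.6], [0, 0, 0, 0, 0.6]]'; python3 -c "
from cell import *;print(job_done())"
```

```text
t: 28.35
eef_pos: [460.6, -175.5, 163.1]
tcp_rot: [3.141, -0.0, -0.012]
ft_force: [1.0, 0.4, -0.9]
opening: 0.601
grip_force: 0.0
the job is handed in; nothing more can be done
None
```

I handed the job in at about 28 s: both heat sinks and the coil stand on their pads (about 4 mm off at most by the cameras), the board is seated on the stand against the ledge, and the jar and spool were left alone; no verdict came back.

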